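# Roll a soil core into the slitting bed and push it up to the zero stop

### The arm

A 6-joint arm with a two-finger parallel gripper is mounted at the origin on a cart in front of the work surface, level with it; the furniture and walls round the work are solid. World frame = base frame: x ahead of the robot, y to its left, z up, the work surface at z = 0. Lengths are in m, angles in rad, forces in N, time in s.
With the tool pointing down it reaches from about 0.35 to 0.975 m from the base axis. Payload 4.9 kg.
Tool frame: the origin (TCP) lies at the very end of the fingers, on their centre line; the grasp point (between the pads) lies 19 mm behind it (pinch_z is the distance from the TCP to the grasp point, in m); z points along the fingers, y is the line along which they close (so a half turn about z gives the same grasp; the last joint's range is limited). The gripper opens to 85 mm and grips with 20 to 120 N. Pads are 22 mm wide; open, the fingers measure 114 mm over their backs; the gripper's body (76 mm by 85 mm) begins 54 mm behind the grasp point. The pads swing forward as they close: fully open they stand 13 mm farther back than shut.
Start: joints at [1.211, 0.053, 1.613, -0, 1.476, -0.119], TCP at [0.149, 0.607, 0.231] pointing down, gripper open.
Joint ranges: [-3.01, 3.01], [-1.01, 2.22], [0.06, 2.58], [-1.02, 4.17], [0.09, 2.62], [-3.14, 3.14]. Speed limits (rad/s): [2.57, 2.57, 3.14, 3.14, 3.14, 3.14].

### API

Orientations are given as a unit quaternion [w, x, y, z].
In Python, from plant import * gives the robot as it stands. The module is installed in compiled form; this text tells all that it offers.
- The arm moves only by the tool play_rows, never from a script. Its arguments are lists of equal length, an entry for each row: "linear": the shift along the world's x, y, z in m, a list of three; "turn": the turn about the world's z in degrees. A call has 1 to 8 rows; each row shifts and turns the commanded pose from where the row before left it; what a row does not reach is not made up. A row lasts 1/8 s, in which the tool goes at most 62.5 mm and 10.7 degrees, less where a joint would pass 70% of its speed; a pose out of reach is approached as far as the arm can. A call is refused whole if a number of a shift passes 0.0625 or a number of a turn 10.7, either way. A call with a gripper value outside its range is refused whole. "hand" is the finger opening in m, from 0 to 0.0854, set as the call begins (left out, the last holds). The fingers move at their own pace and stop on an object; the grip force is fixed at half the most. Time passes only in rows, so rows that do not move let the fingers close. It gives the time, the measured TCP pose, the force, the opening and the grip force at its end, in the units of the state.
- state(): the state, without advancing time (a new reading comes with each control period).
- grab_frame(name): name is "scene" or "top"; returns the picture (420x560x3 uint8, red, green, blue); there is no depth.
- camera_info(name): a dict with "camera_matrix" (3x3 intrinsics, pixels), "distortion" ([k1, k2, p1, p2, k3] as OpenCV has them; the pictures are not rectified), "origin" and "attitude" of the camera in the world. Camera axes: x right, y down, z forward; pixel columns grow to the right and rows downward; lengths in m; the calibration is good to about 2 mm. A picture is of the moment at which its call begins. camera_info takes no time and is no camera call.
- job_done(): hands the job in; it is judged then, once.
Trained networks look in the newest picture that a camera, given by its name, has taken for a name from the list of things; names that differ only in an ending like _2 or _b are one class to them, and where a whole thing is asked for, a point or a joint stands for the part that bears it (a point fixed in the world has none). Each returns a list of dicts, best first, with "p" (0 to 1); they miss things now and then, are a little off and sometimes report something else, mostly with a low value. They report only what shows in the picture. A call takes as long as a camera call.
- trace(camera, thing): "region" (420x560 bool, what is visible of it) and "location" ([column, row] in pixels, amid what is visible of it).
The state is a dict: "time": time; "joint_pos": joint angles; "joint_vel": joint speeds; "joint_efforts": joint torques, N m; "tool_pos": TCP position; "tool_rot": TCP orientation; "contact_force": force on the tool from outside, world axes, zero at the start; "ft_torque": the same for the moment, N m; "gripper_width": opening from 0.0 (shut) to 1.0 (fully open); "grasp_force": force on a finger pad.
Only numpy, scipy, OpenCV 4.12 (cv2) and the standard library are available. Lean on these libraries where they do the work, as an engineer would, in place of code of your own. Each camera call takes 0.05 s, during which the arm holds its last target. There are 200 camera calls.

### The job

Set the soil core up for slitting: push along its top with the fingertips so that it rolls away from you over the white bed, until it drops into the V-shaped trough and stays there; never let it run on past the trough. Then push it by its black end along the trough, until its red end rests against the steel zero stop. Never grip or lift the core, do not shove it across the bed from low behind, and leave the small things round the bed where they are.

Things in the scene. Friction and masses are not known exactly. Their poses are not given: they have to be found in the camera images.
- core_mid (a point): soil core: clear tube full of brown soil, 200 mm long over its caps, 0.45 kg, loose. The point is the middle of its axis, 47 mm above the worktop on the flat of the bed, 40 mm in the trough. y runs along the tube from the black cap to the red one; z points up at the start (a blue line is drawn on that side) and turns as it rolls. Two caps of 54 mm diameter carry it; the tube between is 50 mm thick.
- core_black_end (a point): centre of the flat outer face of the black cap, 100 mm from the core's middle (caps are 22 mm long). The core rolls freely: a fingertip that presses on its top and moves level carries it along by half the finger's travel, in as many strokes as are needed; let go while moving, it rolls on. Below about 0.2 m/s the trough catches it.
- bed: slitting bed, fixed: white slab 20 mm thick, 235 by 290 mm, V trough across it, low rails (12 mm near, 8 mm far). Origin on the worktop under the trough's middle; x across the trough, away from the robot; y along it, left, to the stop; z up. Near flat x -0.157 to -0.018, far flat 0.018 to 0.062. The core starts on the near flat, about parallel to the trough, 60 to 105 mm before it.
- trough_mid (a point): middle of the mouth of the grey-lined trough, level with the bed's flat top, 20 mm above the worktop. The mouth is 36 mm wide, its flanks slope at 35 degrees and meet 12.6 mm below the top; it runs the whole 290 mm and is open at the right (-y) end. The core sinks 7 mm into it and then slides along it under 3 to 6 N.
- zero_stop (a point): steel zero stop across the left end of the trough, rigid, 60 mm wide, its top 58 mm above the worktop. The point lies on the face that meets the red cap, above the trough's middle line, 41 mm above the worktop and 117 mm from the trough's middle. The core starts with its red end 20 to 50 mm short of it, and is home when the middle of the core lies 100 mm from the stop.
- spatula: thin steel spatula with a brown handle, 180 mm long, lying on the worktop to the right of the bed; to be left alone. Origin: centre of its underside, y along it.
- dropper: amber dropper bottle, 30 mm in diameter, 92 mm tall, standing on the worktop to the right of the bed; to be left alone. Origin: centre of its underside.
- marker: felt marker, white with a black cap, 139 mm long, lying on the worktop to the left of the bed; to be left alone. Origin: centre of its underside, y along it.
- beaker: small clear beaker, 49 mm in diameter, 60 mm tall, standing on the worktop to the left of the bed; to be left alone. Origin: centre of its underside.

How it is judged:
By the outcome, as a careful person would: the job done as asked, in the order asked, and still so for the second after the job is handed in, with the robot touching nothing.
It also fails if it takes over 67 s, if anything falls off the work surface, if the arm or the gripper's body presses on something with over 40 N, if the wrist force passes 120 N, or if a joint passes its speed limit or range.

## Working session

There is one attempt and no reset: what is moved stays moved. The work goes in short steps, Python scripts to look and compute and a tool call to move; the robot and the scene stay as the last step left them, time stands still between calls to the robot, and variables do not carry over. Pictures are saved under pics/ and viewed, at most 10 in all, crops included, and the job is handed in when it is done.

Besides the shell and the picture viewer there is one more tool, called in YAML: its name, and indented under it one key for each argument. play_rows: Moves the arm, as the interface text tells. Its arguments: {"type":"object","properties":{"linear":{"type":"array","items":{"type":"array","items":{"type":"number"}}},"turn":{"type":"array","items":{"type":"number"}},"hand":{"type":"number"}},"required":["linear","turn"]}

```bash
mkdir -p pics; cat > h.py <<'E'
from plant import *
import numpy as np, cv2
from scipy.spatial.transform import Rotation as R
def cam(n):
    c=camera_info(n); K=np.array(c["camera_matrix"],float); d=np.array(c["distortion"],float)
    a=np.array(c["attitude"],float)
    M=a if a.shape==(3,3) else R.from_quat([a[1],a[2],a[3],a[0]]).as_matrix()
    return K,d,M,np.array(c["origin"],float)
def ray(n,px):
    K,d,M,o=cam(n); u=cv2.undistortPoints(np.array([[px]],float),K,d)[0,0]
    return o,M@np.array([u[0],u[1],1.])
def at_z(n,px,z):
    o,v=ray(n,px); return o+v*(z-o[2])/v[2]
def proj(n,P):
    K,d,M,o=cam(n); P=np.atleast_2d(P)
    return cv2.projectPoints((P-o)@M,np.zeros(3),np.zeros(3),K,d)[0][:,0]
def snap(n,f):
    im=grab_frame(n); cv2.imwrite('pics/'+f,im[:,:,::-1]); return im
E
python3 - <<'E'
from h import *
for n in("scene","top"):
    snap(n,n+"0.png"); print(n,camera_info(n))
    for t in("core_mid","core_black_end","bed","trough_mid","zero_stop","dropper","beaker","spatula","marker"):
        r=trace(n,t)
        if r: print(t,[(round(q["p"],2),np.round(q["location"],1),int(q["region"].sum())) for q in r[:2]], np.round(at_z(n,r[0]["location"],.03),3))
        else: print(t,None)
s=state();print(s["time"],s["tool_pos"],s["tool_rot"])
E
```

```text
scene {'camera_matrix': array([[478.46924394,   0.        , 276.08642437],
       [  0.        , 478.46924394, 215.79677631],
       [  0.        ,   0.        ,   1.        ]]), 'distortion': array([-0.12027135,  0.        ,  0.        ,  0.        ,  0.        ]), 'origin': array([ 0.06311066, -0.85959803,  0.54712925]), 'attitude': array([-0.51463967,  0.82256705, -0.20987402,  0.12034266])}
core_mid [(0.7, array([260. , 233.8]), 1664)] [0.473 0.01  0.03 ]
core_black_end [(0.86, array([262.9, 237.2]), 1681)] [ 0.471 -0.008  0.03 ]
bed [(0.77, array([277.4, 232.1]), 5282)] [ 0.511 -0.003  0.03 ]
trough_mid [(0.64, array([278. , 232.2]), 5300)] [ 0.512 -0.004  0.03 ]
zero_stop [(0.95, array([278.7, 232.5]), 5594)] [ 0.513 -0.006  0.03 ]
dropper [(0.6, array([364.1, 271. ]), 39)] [ 0.583 -0.233  0.03 ]
beaker [(0.7, array([247.6, 197.3]), 335)] [0.535 0.21  0.03 ]
spatula [(0.81, array([293.9, 286.4]), 380)] [ 0.436 -0.21   0.03 ]
marker [(0.62, array([200.3, 218.8]), 235), (0.42, array([260.4, 234.3]), 1679)] [0.38  0.151 0.03 ]
top {'camera_matrix': array([[407.35969512,   0.      
[... 417 characters left out ...]
d [(0.86, array([295.5, 241.4]), 2036), (0.23, array([206.8, 221.1]), 459)] [ 0.468 -0.017  0.03 ]
bed [(0.92, array([277.8, 220.7]), 10326)] [0.518 0.022 0.03 ]
trough_mid [(0.73, array([280.1, 223.4]), 10196)] [0.511 0.017 0.03 ]
zero_stop [(0.88, array([278.9, 221.4]), 10303)] [0.516 0.02  0.03 ]
dropper [(0.69, array([202.2, 220.8]), 450), (0.5, array([366.2, 179.5]), 226)] [0.522 0.199 0.03 ]
beaker [(0.89, array([206. , 219.4]), 431)] [0.525 0.19  0.03 ]
spatula [(0.63, array([365.7, 243.9]), 275)] [ 0.459 -0.178  0.03 ]
marker [(0.6, array([200. , 274.7]), 293)] [0.398 0.202 0.03 ]
1.0 [0.14905877 0.60693802 0.23130906] [ 2.09563973e-05  1.20115164e-01  9.92759964e-01 -5.23717820e-06]
```

```bash
python3 - <<'E'
import cv2
a=cv2.imread('pics/top0.png')[130:330,160:400]; cv2.imwrite('pics/topc.png',cv2.resize(a,(720,600),interpolation=cv2.INTER_CUBIC))
a=cv2.imread('pics/scene0.png')[150:310,180:390]; cv2.imwrite('pics/scenec.png',cv2.resize(a,(787,600),interpolation=cv2.INTER_CUBIC))
E
```

```text
(no output)
```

View pics/topc.png

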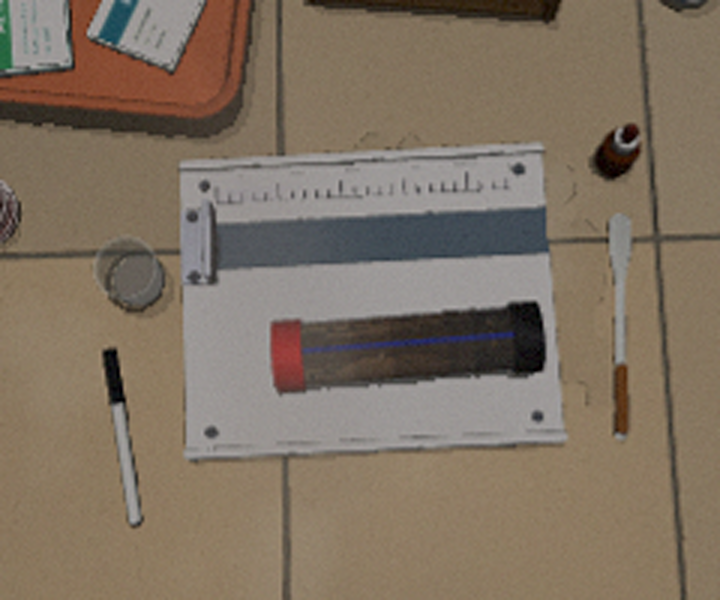

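View pics/scenec.png

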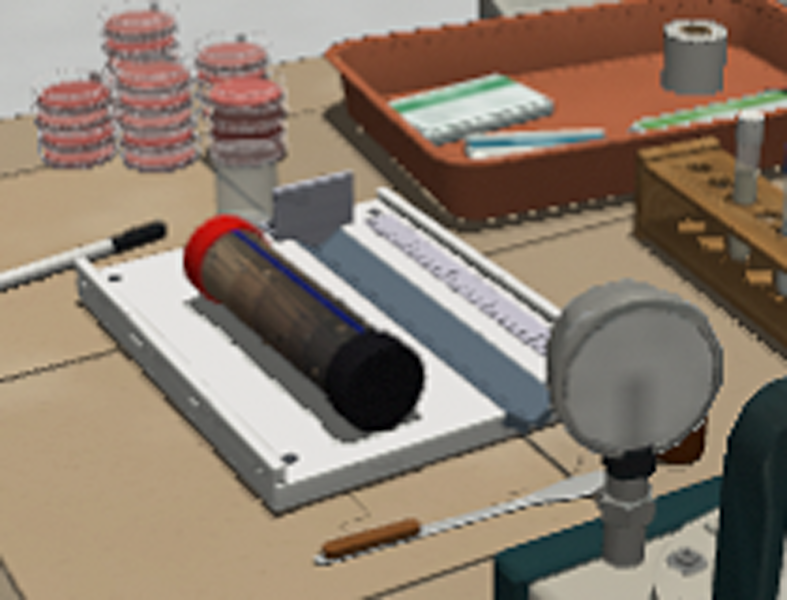

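The top crop shows the stop at the left end of the grey trough, at about (215,240). The core lies parallel to the trough, with its red end at (272,356) and its black end at (543,338). The core is near and right, and the small things stand clear of the bed. Next I fit the poses.

```bash
cat >> h.py <<'E'
from scipy.optimize import least_squares, minimize
BED=None
def Rz(a): return np.array([[np.cos(a),-np.sin(a),0],[np.sin(a),np.cos(a),0],[0,0,1]])
def core_pts(p,z):
    t=np.linspace(0,2*np.pi,40); P=[]
    for y in(-.1,-.078,.078,.1):
        P.append(np.c_[.027*np.cos(t),0*t+y,.027*np.sin(t)])
    return np.vstack(P)@Rz(p[2]).T+[p[0],p[1],z]
def fit_core(masks,p0,z):
    """masks {cam:region}; pose x,y,yaw"""
    def cost(p):
        c=0
        for n,m in masks.items():
            h=cv2.convexHull((proj(n,core_pts(p,z))*16+8).astype(np.int32))
            a=np.zeros((420*4,560*4),np.uint8)
            cv2.fillConvexPoly(a,h,1,shift=2)
            b=cv2.resize(m.astype(np.uint8),(2240,1680),interpolation=cv2.INTER_NEAREST)
            c+=np.count_nonzero(a!=b)/max(b.sum(),1)
        return c
    p0=np.array(p0,float)
    r=minimize(cost,p0,method="Nelder-Mead",options=dict(initial_simplex=np.vstack([p0,p0+[.015,0,0],p0+[0,.015,0],p0+[0,0,.08]]),xatol=2e-4,fatol=1e-4))
    return r.x,r.fun
E
python3 - <<'E'
from h import *
px=np.array([[180,160],[543,145],[566,440],[187,458],[546,207],[547,254]])/3.+[160,130]
L=np.array([[.070,.145,.028],[.070,-.145,.028],[-.165,-.145,.032],[-.165,.145,.032],[.018,-.145,.02],[-.018,-.145,.02]])
f=lambda p:(proj("top",L@Rz(p[2]).T+[p[0],p[1],0])-px).ravel()
r=least_squares(f,[.52,.02,0]); B=r.x; print("bed",B,np.round(r.fun,1))
f2=np.array([[0,.117,.041],[0,.117,.058],[-.03,.117,.058],[.03,.117,.058],[0,-.145,.02],[-.165,-.145,.032]])
for n in("top","scene"): print(n,(np.round(proj(n,f2@Rz(B[2]).T+[B[0],B[1],0])-( [160,130] if n=="top" else [180,150]),1)*(3 if n=="top" else 3.75)).tolist())
T={n:trace(n,"core_black_end")[0]["region"] for n in("top","scene")}
for k in (("top",),("scene",),("top","scene")):
    p,c=fit_core({n:T[n] for n in k},[.44,-.01,B[2]],.047); print(k,p,c, "in bed",Rz(B[2]).T@np.r_[p[:2]-B[:2],0],"dyaw",p[2]-B[2])
E
```

```text
bed [0.54578812 0.01301283 0.0217406 ] [-0.7 -0.1  0.1 -1.1  0.6  0.6 -1.4  0.5  0.3  0.3  1.1 -0.4]
top [[213.0, 240.89999999999998], [210.29999999999998, 236.70000000000002], [211.20000000000002, 275.4], [209.39999999999998, 198.29999999999998], [548.7, 230.39999999999998], [567.9000000000001, 441.90000000000003]]
scene [[314.25, 201.75], [313.5, 178.5], [273.375, 188.25], [352.5, 169.125], [532.125, 400.875], [270.375, 465.375]]
('top',) [ 0.45888619 -0.01503448  0.058564  ] 0.08533889980353634 in bed [-0.08749112 -0.02615154  0.        ] dyaw 0.036823395543483586
('scene',) [ 0.45777364 -0.01650043  0.04476275] 0.06963860797144557 in bed [-0.08863527 -0.02759296  0.        ] dyaw 0.023022148438608957
('top', 'scene') [ 0.45788986 -0.01528458  0.05098796] 0.16168500015777867 in bed [-0.08849265 -0.02637992  0.        ] dyaw 0.029247364198997202
```

play_rows:
  linear:
    - [0.0188,-0.0388,0]
    - [0.0188,-0.0388,0]
    - [0.0188,-0.0388,0]
    - [0.0188,-0.0388,0]
    - [0.0188,-0.0388,0]
    - [0.0188,-0.0388,0]
    - [0.0188,-0.0388,0]
    - [0.0188,-0.0388,0]
  turn: [1,1,1,1,1,1,1,1]
  hand: 0.05

```text
time: 2.1
tool_pos: [0.2999, 0.2953, 0.2315]
tool_rot: [0.0, 0.05, 0.999, 0.0]
contact_force: [0.2, 0.3, -0.6]
gripper_width: 0.58
grasp_force: 0.0
```

play_rows:
  linear:
    - [0.0188,-0.0388,0]
    - [0.0188,-0.0388,0]
    - [0.0188,-0.0388,0]
    - [0.0188,-0.0388,0]
    - [0.0188,-0.0388,0]
    - [0.0188,-0.0388,0]
    - [0.0188,-0.0388,0]
    - [0.0188,-0.0388,0]
  turn: [1,1,1,1,1,1,1,1]

```text
time: 3.1
tool_pos: [0.4504, -0.0153, 0.2316]
tool_rot: [0.0, -0.019, 1.0, -0.0]
contact_force: [0.7, -0.2, -0.7]
gripper_width: 0.581
grasp_force: 0.0
```

play_rows:
  linear:
    - [0,0,-0.04]
    - [0,0,-0.04]
    - [0,0,-0.04]
    - [0,0,-0.02]
    - [0,0,0]
    - [0,0,0]
  turn: [0,0,0,0,0,0]

```text
time: 3.85
tool_pos: [0.4507, -0.014, 0.0926]
tool_rot: [0.001, -0.019, 1.0, -0.0]
contact_force: [0.1, -0.0, 0.6]
gripper_width: 0.581
grasp_force: 0.0
```

play_rows:
  linear:
    - [0,0,-0.008]
    - [0,0,-0.006]
    - [0,0,-0.003]
    - [0,0,0]
  turn: [0,0,0,0]

```text
time: 4.35
tool_pos: [0.4496, -0.0138, 0.074]
tool_rot: [-0.0, -0.019, 1.0, 0.0]
contact_force: [-0.2, 0.1, -0.3]
gripper_width: 0.583
grasp_force: 0.0
```

play_rows:
  linear:
    - [0,0,-0.002]
    - [0,0,0]
  turn: [0,0]

```text
time: 4.6
tool_pos: [0.4498, -0.0138, 0.0722]
tool_rot: [-0.0, -0.019, 1.0, 0.0]
contact_force: [-0.2, -0.2, 0.3]
gripper_width: 0.582
grasp_force: 0.0
```

play_rows:
  linear:
    - [0,0,-0.002]
    - [0,0,0]
  turn: [0,0]

```text
time: 4.85
tool_pos: [0.4497, -0.0138, 0.0702]
tool_rot: [-0.0, -0.019, 1.0, 0.0]
contact_force: [0.1, 0.1, -0.0]
gripper_width: 0.586
grasp_force: 0.0
```

play_rows:
  linear:
    - [0,0,-0.002]
    - [0,0,0]
  turn: [0,0]

```text
time: 5.1
tool_pos: [0.4504, -0.0139, 0.0689]
tool_rot: [0.001, -0.019, 1.0, -0.0]
contact_force: [0.0, 0.5, 1.9]
gripper_width: 0.584
grasp_force: 1.5
```

play_rows:
  linear:
    - [0,0,-0.001]
    - [0,0,0]
  turn: [0,0]

```text
time: 5.35
tool_pos: [0.4512, -0.0139, 0.0688]
tool_rot: [0.001, -0.019, 1.0, -0.0]
contact_force: [-0.3, 1.9, 5.9]
gripper_width: 0.585
grasp_force: 3.1
```

play_rows:
  linear:
    - [0,0,-0.001]
    - [0,0,0]
  turn: [0,0]

```text
time: 5.6
tool_pos: [0.4521, -0.0139, 0.0687]
tool_rot: [0.002, -0.019, 1.0, 0.0]
contact_force: [-0.7, 1.5, 9.6]
gripper_width: 0.587
grasp_force: 4.7
```

play_rows:
  linear:
    - [0.004,0,0]
    - [0.007,0,0]
    - [0.007,0,0]
    - [0.007,0,0]
    - [0.004,0,0]
    - [0.001,0,0]
    - [0,0,0]
  turn: [0,0,0,0,0,0,0]

```text
time: 6.48
tool_pos: [0.482, -0.0128, 0.0687]
tool_rot: [0.002, -0.019, 1.0, 0.001]
contact_force: [0.3, 5.6, 10.7]
gripper_width: 0.585
grasp_force: 4.9
```

play_rows:
  linear:
    - [0,0,0.003]
    - [0,0,0.012]
    - [0,0,0.015]
    - [0,0,0]
  turn: [0,0,0,0]

```text
time: 6.98
tool_pos: [0.4811, -0.0142, 0.0983]
tool_rot: [0.002, -0.019, 1.0, -0.0]
contact_force: [0.8, 0.4, 0.1]
gripper_width: 0.585
grasp_force: 0.0
```

```bash
cat > loc.py <<'E'
from h import *
import sys
B=np.array([.5458,.0130,.0217]); z=float(sys.argv[1]) if len(sys.argv)>1 else .047
T={}
for n in("top","scene"):
    r=trace(n,"core_black_end"); grab_frame(n); r=trace(n,"core_black_end")
    if r: T[n]=r[0]["region"]; print(n,r[0]["p"],T[n].sum())
for n in T:
    m=T[n]; q=at_z(n,np.argwhere(m).mean(0)[::-1],z)
    p,c=fit_core({n:m},[q[0],q[1],B[2]+.02],z); print(n,np.round(p,4),round(c,3),"bed",np.round(Rz(B[2]).T@np.r_[p[:2]-B[:2],0],4)[:2],"dyaw",round(p[2]-B[2],4))
print(state()["tool_pos"],state()["time"])
E
python3 loc.py
```

```text
top 0.62 672
scene 0.56 1678
top [ 0.4754 -0.0272  0.0721] 2.253 bed [-0.0712 -0.0387] dyaw 0.0504
scene [ 0.473  -0.0163  0.0514] 0.076 bed [-0.0735 -0.0278] dyaw 0.0297
[ 0.47941055 -0.01379994  0.09571891] 7.275
```

play_rows:
  linear:
    - [-0.016,0,0]
    - [0,0,-0.016]
    - [0,0,-0.01]
    - [0,0,-0.004]
    - [0,0,0]
  turn: [0,0,0,0,0]

```text
time: 7.9
tool_pos: [0.4667, -0.0136, 0.0686]
tool_rot: [0.003, -0.019, 1.0, 0.0]
contact_force: [-0.9, 2.4, 11.4]
gripper_width: 0.586
grasp_force: 5.6
```

play_rows:
  linear:
    - [0.004,0,0]
    - [0.007,0.0005,0]
    - [0.007,0.0005,0]
    - [0.007,0,0]
    - [0.005,0,0]
    - [0.002,0,0]
    - [0,0,0]
  turn: [-0.2,-0.3,-0.3,-0.3,-0.2,0,0]

```text
time: 8.78
tool_pos: [0.4989, -0.0122, 0.0687]
tool_rot: [0.003, -0.008, 1.0, 0.001]
contact_force: [0.2, 3.7, 11.1]
gripper_width: 0.588
grasp_force: 5.7
```

play_rows:
  linear:
    - [0,0,0.003]
    - [0,0,0.012]
    - [0,0,0.015]
    - [0,0,0]
  turn: [0,0,0,0]

```text
time: 9.28
tool_pos: [0.4971, -0.0132, 0.0982]
tool_rot: [0.002, -0.008, 1.0, -0.0]
contact_force: [-0.7, 1.2, 0.7]
gripper_width: 0.584
grasp_force: 0.0
```

```bash
python3 loc.py
```

```text
top 0.73 767
scene 0.95 1509
top [ 0.4937 -0.0286  0.0847] 1.82 bed [-0.053  -0.0404] dyaw 0.063
scene [ 0.4916 -0.0139  0.0124] 0.15 bed [-0.0547 -0.0257] dyaw -0.0093
[ 0.49539145 -0.0128198   0.09573539] 9.575
```

play_rows:
  linear:
    - [-0.013,0,0]
    - [0,0,-0.016]
    - [0,0,-0.01]
    - [0,0,-0.004]
    - [0,0,0]
  turn: [0,0,0,0,0]

```text
time: 10.2
tool_pos: [0.4855, -0.0126, 0.0686]
tool_rot: [0.003, -0.008, 1.0, 0.0]
contact_force: [0.2, 2.3, 10.9]
gripper_width: 0.587
grasp_force: 5.5
```

play_rows:
  linear:
    - [0.004,0,0]
    - [0.007,0.0005,0]
    - [0.007,0.0005,0]
    - [0.007,0,0]
    - [0.005,0,0]
    - [0.002,0,0]
    - [0,0,0]
  turn: [0,0,0,0,0,0,0]

```text
time: 11.08
tool_pos: [0.5176, -0.011, 0.0687]
tool_rot: [0.003, -0.008, 1.0, 0.001]
contact_force: [0.2, 3.7, 10.8]
gripper_width: 0.585
grasp_force: 5.6
```

play_rows:
  linear:
    - [0,0,0.003]
    - [0,0,0.012]
    - [0,0,0.015]
    - [0,0,0]
  turn: [0,0,0,0]

```text
time: 11.58
tool_pos: [0.5161, -0.0122, 0.0983]
tool_rot: [0.002, -0.008, 1.0, -0.0]
contact_force: [0.5, 0.6, -0.1]
gripper_width: 0.583
grasp_force: 0.0
```

```bash
python3 loc.py; python3 -c "
from h import *
snap('scene','s3.png'); a=cv2.imread('pics/s3.png')[150:310,180:390]; cv2.imwrite('pics/s3c.png',cv2.resize(a,(787,600),interpolation=cv2.INTER_CUBIC))"
```

```text
top 0.68 814
scene 0.92 1655
top [ 0.5086 -0.0141  0.0735] 1.639 bed [-0.0378 -0.0263] dyaw 0.0518
scene [ 0.5102 -0.013   0.044 ] 0.059 bed [-0.0362 -0.0252] dyaw 0.0223
[ 0.51439731 -0.01181317  0.0957139 ] 11.875
```

View pics/s3c.png

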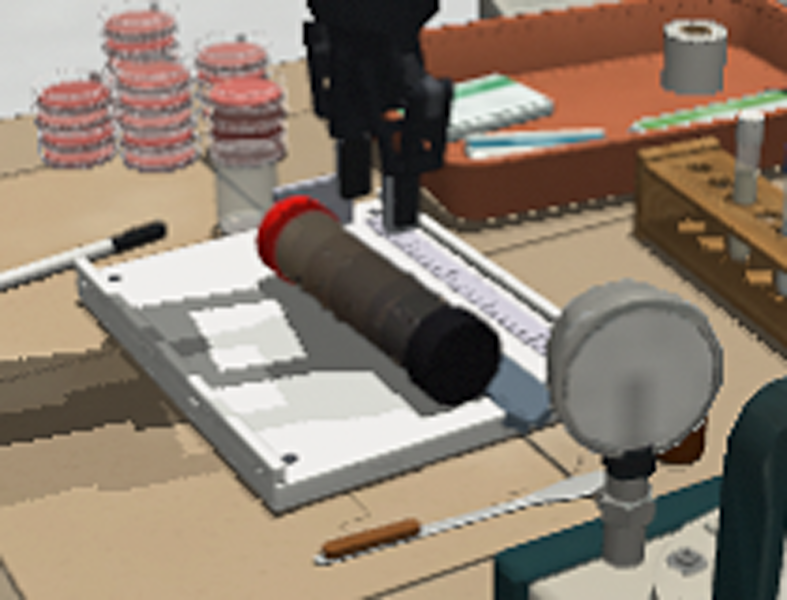

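The picture shows the core parallel to the trough just before its near lip, with the red end at about (297,232) and the black end at (470,355). Next is a slow stroke over the lip.

play_rows:
  linear:
    - [-0.016,0,0]
    - [0,0,-0.016]
    - [0,0,-0.01]
    - [0,0,-0.004]
    - [0,0,0]
  turn: [0,0,0,0,0]

```text
time: 12.55
tool_pos: [0.5017, -0.0116, 0.0685]
tool_rot: [0.002, -0.008, 1.0, 0.0]
contact_force: [0.4, 2.4, 10.4]
gripper_width: 0.585
grasp_force: 5.3
```

play_rows:
  linear:
    - [0.003,0,0]
    - [0.006,0,0]
    - [0.006,0,0]
    - [0.006,0,0]
    - [0.006,0,0]
    - [0.004,0,0]
    - [0.002,0,0]
    - [0,0,0]
  turn: [0,-0.2,-0.2,-0.2,-0.2,0,0,0]

```text
time: 13.55
tool_pos: [0.5349, -0.0104, 0.0686]
tool_rot: [0.003, -0.001, 1.0, 0.002]
contact_force: [0.7, 6.5, 10.3]
gripper_width: 0.587
grasp_force: 5.4
```

```bash
python3 loc.py .047
```

```text
top 0.74 479
scene 0.8 1536
top [ 0.5335 -0.0334  0.055 ] 3.443 bed [-0.0134 -0.0461] dyaw 0.0333
scene [ 0.5295 -0.0126  0.0318] 0.124 bed [-0.0169 -0.0252] dyaw 0.0101
[ 0.53473508 -0.01040766  0.06864324] 13.85
```

play_rows:
  linear:
    - [0.003,0,0]
    - [0.003,0,0]
    - [0.003,0,0]
    - [0.003,0,0]
    - [0,0,0]
    - [0,0,0]
  turn: [0,0,0,0,0,0]

```text
time: 14.6
tool_pos: [0.5462, -0.0111, 0.0675]
tool_rot: [0.002, -0.001, 1.0, 0.001]
contact_force: [1.2, 3.8, 6.1]
gripper_width: 0.583
grasp_force: 3.1
```

```bash
python3 loc.py .040; python3 -c "
from h import *
snap('scene','s4.png'); a=cv2.imread('pics/s4.png')[150:310,180:390]; cv2.imwrite('pics/s4c.png',cv2.resize(a,(787,600),interpolation=cv2.INTER_CUBIC))"
```

```text
top 0.77 377
scene 0.72 1526
top [ 0.5514 -0.0169 -0.1086] 4.523 bed [ 0.005 -0.03 ] dyaw -0.1303
scene [ 0.54   -0.0032  0.0489] 0.114 bed [-0.0062 -0.0161] dyaw 0.0272
[ 0.54611752 -0.01110327  0.06748311] 14.9
```

View pics/s4c.png

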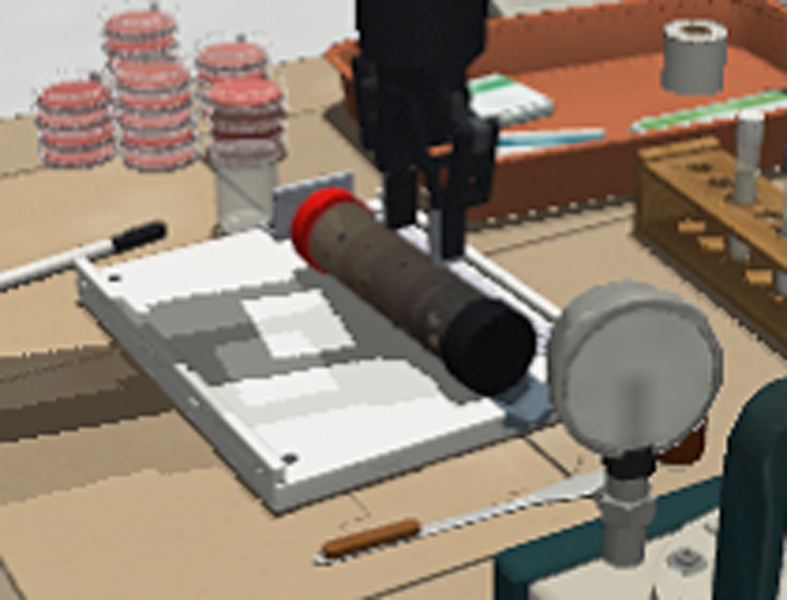

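play_rows:
  linear:
    - [0.003,0,0]
    - [0.003,0,0]
    - [0.003,0,0]
    - [0,0,0]
    - [0,0,0]
  turn: [0,0,0,0,0]

```text
time: 15.58
tool_pos: [0.5526, -0.0121, 0.066]
tool_rot: [-0.0, -0.001, 1.0, -0.0]
contact_force: [1.6, -0.1, 1.0]
gripper_width: 0.586
grasp_force: 0.8
```

```bash
python3 loc.py .040
```

```text
top 0.76 238
scene 0.81 1496
top [ 0.5463 -0.0414 -0.0138] 7.766 bed [-0.0007 -0.0544] dyaw -0.0355
scene [ 0.5492 -0.0087  0.0174] 0.127 bed [ 0.003  -0.0218] dyaw -0.0043
[ 0.55196974 -0.01179594  0.06563135] 15.875
```

play_rows:
  linear:
    - [0,0,0.005]
    - [0,0,0.02]
    - [0,0,0.05]
    - [-0.04,0,0.05]
    - [-0.06,0,0]
    - [-0.06,0,0]
    - [-0.04,0,0]
    - [0,0,0]
  turn: [0,0,0,0,0,0,0,0]
  hand: 0.0

```text
time: 16.88
tool_pos: [0.3528, -0.0118, 0.1916]
tool_rot: [0.002, -0.001, 1.0, -0.001]
contact_force: [0.2, 0.1, 0.5]
gripper_width: -0.001
grasp_force: 0.0
```

```bash
python3 loc.py .040; python3 -c "
from h import *
a=snap('top','t5.png')
a=cv2.imread('pics/t5.png')[130:330,160:400]; cv2.imwrite('pics/t5c.png',cv2.resize(a,(720,600),interpolation=cv2.INTER_CUBIC))
for q,z in(([627,130],.09),([605,165],0.0),([620,215],0),([620,438],0.01)): print(at_z('top',np.array(q)/3+[160,130],z))"
```

```text
top 0.7 1913
scene 0.6 1611
top [ 0.548  -0.0108  0.0258] 0.092 bed [ 0.0017 -0.0238] dyaw 0.0041
scene [ 0.5473 -0.0107  0.0197] 0.054 bed [ 0.001  -0.0237] dyaw -0.002
[ 0.35442748 -0.01190329  0.1904277 ] 17.175
[ 0.6084593  -0.18300011  0.09      ]
[ 0.60576116 -0.18330589  0.        ]
[ 0.56398839 -0.19267118  0.        ]
[ 0.38675154 -0.17898007  0.01      ]
```

View pics/t5c.png

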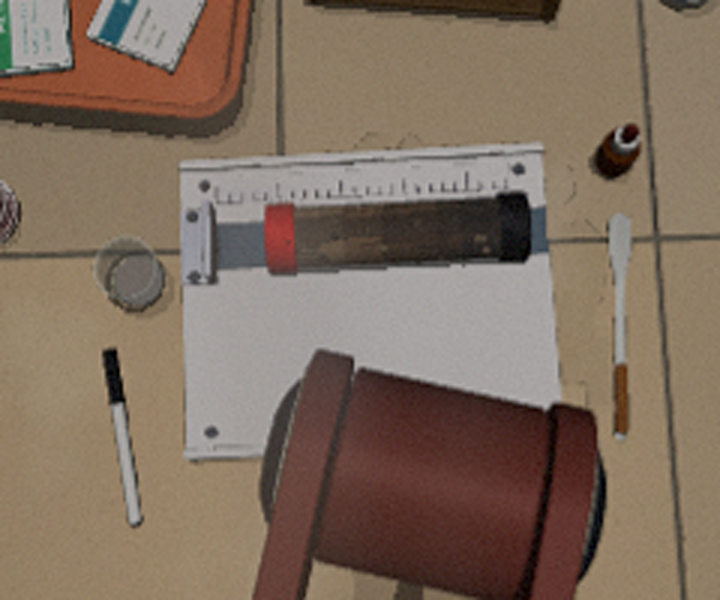

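play_rows:
  linear:
    - [0.0485,-0.0325,0]
    - [0.0485,-0.0325,0]
    - [0.0485,-0.0325,0]
    - [0.0485,-0.0325,0]
    - [0,0,-0.03]
    - [0,0,-0.03]
    - [0,0,0]
    - [0,0,0]
  turn: [0.2,0.2,0.2,0.2,0.2,0.2,0,0]

```text
time: 18.23
tool_pos: [0.5485, -0.142, 0.1309]
tool_rot: [0.0, -0.011, 1.0, -0.0]
contact_force: [0.4, 0.6, 0.3]
gripper_width: 0.005
grasp_force: 0.0
```

play_rows:
  linear:
    - [0,0,-0.03]
    - [0,0,-0.03]
    - [0,0,-0.025]
    - [0,0,-0.013]
    - [0,0,0]
    - [0,0,0]
  turn: [0,0,0,0,0,0]

```text
time: 18.98
tool_pos: [0.549, -0.1423, 0.0338]
tool_rot: [0.001, -0.011, 1.0, -0.001]
contact_force: [1.0, 0.3, -0.0]
gripper_width: -0.004
grasp_force: 0.0
```

play_rows:
  linear:
    - [0,0.004,0]
    - [0,0.004,0]
    - [0,0.004,0]
    - [0,0.004,0]
    - [0,0,0]
  turn: [0,0,0,0,0]

```text
time: 19.6
tool_pos: [0.5478, -0.1255, 0.0321]
tool_rot: [-0.0, -0.012, 1.0, 0.0]
contact_force: [-0.5, -0.8, -0.4]
gripper_width: 0.001
grasp_force: 0.0
```

play_rows:
  linear:
    - [0,0.003,0]
    - [0,0.003,0]
    - [0,0.003,0]
    - [0,0.003,0]
    - [0,0,0]
  turn: [0,0,0,0,0]

```text
time: 20.23
tool_pos: [0.5478, -0.1135, 0.0321]
tool_rot: [-0.0, -0.011, 1.0, 0.0]
contact_force: [-0.6, -1.4, -0.3]
gripper_width: -0.002
grasp_force: 0.9
```

```bash
python3 loc.py .040
```

```text
top 0.69 1517
scene 0.68 381
top [0.547  0.0387 0.027 ] 0.381 bed [0.0017 0.0257] dyaw 0.0053
scene [ 0.5457  0.2513 -0.4627] 1.27 bed [0.0051 0.2382] dyaw -0.4844
[ 0.5478148  -0.11354169  0.03208206] 20.525
```

play_rows:
  linear:
    - [0,0.003,0]
    - [0,0.004,0]
    - [0,0.004,0]
    - [0,0.004,0]
    - [0,0.003,0]
    - [0,0,0]
  turn: [0,0,0,0,0,0]

```text
time: 21.28
tool_pos: [0.5478, -0.0952, 0.0321]
tool_rot: [-0.0, -0.011, 1.0, 0.0]
contact_force: [0.1, -0.8, 0.7]
gripper_width: -0.003
grasp_force: 0.5
```

```bash
python3 -c "
from h import *
a=snap('top','t6.png')
a=cv2.imread('pics/t6.png')[130:330,160:400]; cv2.imwrite('pics/t6c.png',cv2.resize(a,(720,600),interpolation=cv2.INTER_CUBIC))"
```

```text
(no output)
```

View pics/t6c.png

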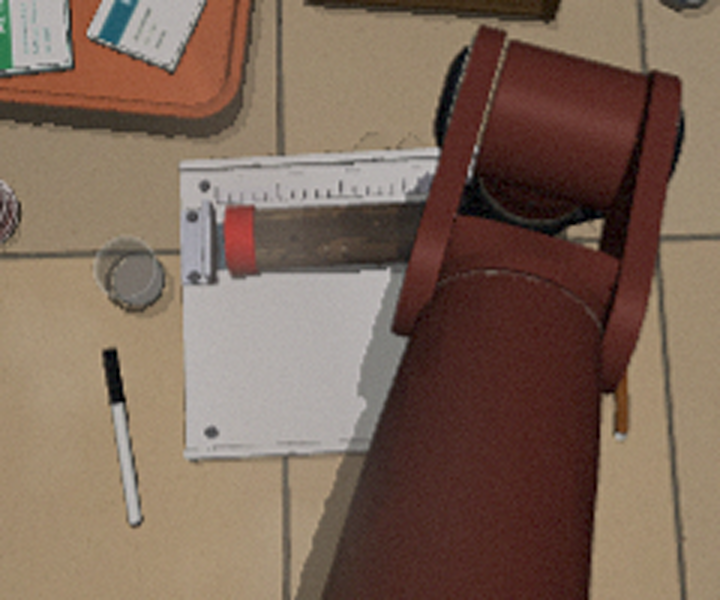

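The core slides along the trough. Its red end is now at about x=225 px and the stop face at about 213, so roughly 10 mm remain.

play_rows:
  linear:
    - [0,0.002,0]
    - [0,0.002,0]
    - [0,0.002,0]
    - [0,0.002,0]
    - [0,0,0]
  turn: [0,0,0,0,0]

```text
time: 21.95
tool_pos: [0.5478, -0.0876, 0.0321]
tool_rot: [0.0, -0.011, 1.0, 0.0]
contact_force: [-0.3, -1.8, 0.9]
gripper_width: 0.001
grasp_force: 1.1
```

play_rows:
  linear:
    - [0,0.001,0]
    - [0,0.001,0]
    - [0,0,0]
  turn: [0,0,0]

```text
time: 22.32
tool_pos: [0.5478, -0.0858, 0.0321]
tool_rot: [-0.0, -0.011, 1.0, 0.0]
contact_force: [-1.0, -2.5, 0.0]
gripper_width: 0.0
grasp_force: 1.4
```

play_rows:
  linear:
    - [0,0.001,0]
    - [0,0.001,0]
    - [0,0,0]
  turn: [0,0,0]

```text
time: 22.7
tool_pos: [0.5478, -0.0837, 0.0321]
tool_rot: [-0.0, -0.011, 1.0, 0.0]
contact_force: [0.3, -2.9, -0.3]
gripper_width: -0.0
grasp_force: 1.4
```

play_rows:
  linear:
    - [0,0.001,0]
    - [0,0.001,0]
    - [0,0,0]
  turn: [0,0,0]

```text
time: 23.08
tool_pos: [0.5478, -0.0834, 0.0322]
tool_rot: [0.0, -0.012, 1.0, -0.002]
contact_force: [-0.9, -8.5, -1.4]
gripper_width: -0.001
grasp_force: 4.4
```

play_rows:
  linear:
    - [0,0.001,0]
    - [0,0.001,0]
    - [0,0,0]
  turn: [0,0,0]

```text
time: 23.45
tool_pos: [0.5481, -0.0833, 0.0325]
tool_rot: [0.0, -0.012, 1.0, -0.004]
contact_force: [-1.0, -14.9, -0.8]
gripper_width: 0.002
grasp_force: 7.8
```

The force jumped to 15 N with no further travel, so the core is against the stop. I back off and check.

play_rows:
  linear:
    - [0,-0.002,0]
    - [0,-0.003,0]
    - [0,-0.01,0]
    - [0,-0.03,0]
    - [0,-0.02,0]
    - [0,0,0.04]
    - [0,0,0.06]
    - [0,0,0.06]
  turn: [0,0,0,0,0,0,0,0]

```text
time: 24.45
tool_pos: [0.5474, -0.1449, 0.1934]
tool_rot: [-0.0, -0.011, 1.0, 0.001]
contact_force: [1.0, -0.5, -0.4]
gripper_width: 0.001
grasp_force: 0.0
```

play_rows:
  linear:
    - [-0.05,0,0]
    - [-0.05,0,0]
    - [-0.05,0,0]
    - [-0.04,0,0]
    - [0,0,0]
  turn: [0,0,0,0,0]

```text
time: 25.08
tool_pos: [0.3565, -0.1449, 0.192]
tool_rot: [0.001, -0.01, 1.0, -0.0]
contact_force: [0.8, -0.1, 0.7]
gripper_width: 0.0
grasp_force: 0.0
```

```bash
python3 loc.py .040; python3 -c "
from h import *
a=snap('top','t7.png')
a=cv2.imread('pics/t7.png')[130:330,160:400]; cv2.imwrite('pics/t7c.png',cv2.resize(a,(720,600),interpolation=cv2.INTER_CUBIC))"
```

```text
top 0.71 1902
scene 0.62 1373
top [0.5474 0.0324 0.0196] 0.091 bed [0.002  0.0193] dyaw -0.0021
scene [0.5467 0.0336 0.0132] 0.128 bed [0.0013 0.0206] dyaw -0.0085
[ 0.35849479 -0.1448686   0.19216955] 25.375
```

View pics/t7c.png

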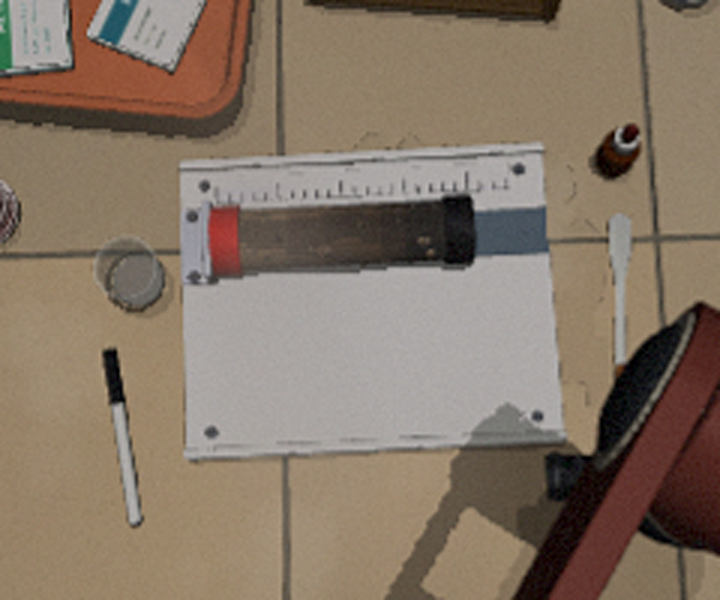

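The red end rests against the stop at about (212,240), the core lies in the trough, and nothing else has moved.

```bash
python3 -c "
from plant import *
print(job_done())"
```

```text
the job is handed in; nothing more can be done
None
```

I rolled the core into the trough and pushed it along by its black end until its red end met the zero stop. The last picture shows it resting there with the arm clear and the small things where they were. I handed the job in at about 25 s of the 67 s allowed; the hand-in returned no verdict.

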